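# Put away the pile of supplies

### The arm

A 6-joint arm with a two-finger parallel gripper is mounted at the origin on a cart in front of the work surface, level with it; the furniture and walls round the work are solid. World frame = base frame: x ahead of the robot, y to its left, z up, the work surface at z = 0. Lengths are in m, angles in rad, forces in N, time in s.
With the tool pointing down it reaches from about 0.3 to 0.95 m from the base axis. Payload 3.1 kg.
Tool frame: the origin (TCP) lies at the very end of the fingers, on their centre line; the grasp point (between the pads) lies 19 mm behind it; z points along the fingers, y is the direction in which the jaws open and shut (so a half turn about z gives the same grasp; the last joint's range is limited). The gripper opens to 85 mm and grips with 20 to 120 N. Pads are 22 mm wide; open, the fingers measure 114 mm over their backs; the gripper's body (76 mm by 85 mm) begins 54 mm behind the grasp point. The pads swing forward as they close: fully open they stand 13 mm farther back than shut.
Start: joints at [1.11, 0.308, 1.634, -0, 1.2, -0.07], TCP at [0.238, 0.578, 0.231] pointing down, gripper open.
Joint ranges: [-3.06, 3.06], [-0.79, 1.96], [0.05, 2.63], [-1.19, 4.34], [0.05, 2.64], [-2.94, 2.94]. Speed limits (rad/s): [2.79, 2.79, 3.14, 3.14, 3.14, 3.14].

### API

Orientations are given as a unit quaternion [x, y, z, w].
In Python, from plant import * gives the robot as it stands. The module is installed in compiled form; this text tells all that it offers.
- The arm moves only by the shell command python3 -m handwheel 'ROWS' [FORCE]. ROWS is text: rows parted by semicolons, each of 7 numbers parted by spaces: the turn, a rotation vector about the world's x, y, z each as a share of 0.12 rad, from -1 to 1, then the shift along the world's x, y, z each as a share of 0.04 m, from -1 to 1, then the opening, from -1 (shut) to 1 (fully open). In form: rx ry rz x y z hand; .... A call has 1 to 5 rows; each row shifts and turns the pose as measured when the row begins; what a row does not reach is not made up. A row lasts 1/12 s, in which the tool goes at most 41.7 mm and 7.16 degrees, less where a joint would pass 70% of its speed; a pose out of reach is approached as far as the arm can. A call with a number of a shift or a turn outside -1 to 1 is refused whole. A call with a gripper value outside its range is refused whole. The fingers move at their own pace and stop on an object; FORCE is the grip in N (left out, the last holds). Time passes only in rows, so rows that do not move let the fingers close. It gives the time, the measured TCP pose, the force and the opening at its end, in the units of the state.
- get_state(): the state, without advancing time (a new reading comes with each control period).
- capture(name): name is "side" or "top" or "wrist"; returns the picture (384x512x3 uint8, blue, green, red); there is no depth.
- calibration(name): a dict with "fx", "fy", "cx", "cy" (pixels), "position" and "rotation" of the camera in the world; the wrist camera has in their place "mount" (4x4, takes a point from camera to tool coordinates, whose origin is the TCP and whose axes are the flange's). Camera axes: x right, y up, looking along -z (the intrinsics and any distortion apply to the point x, -y, -z); pixel columns grow to the right and rows downward; lengths in m; the calibration is good to about 2 mm. A picture is of the moment at which its call begins: read the wrist's pose just before it. calibration takes no time and is no camera call.
- finish_job(): hands the job in, once; it reports no verdict.
Trained networks look in the newest picture that a camera, given by its name, has taken for a name from the list of things; names that differ only in an ending like _2 or _b are one class to them, and where a whole thing is asked for, a point or a joint stands for the part that bears it (a point fixed in the world has none). Each returns a list of dicts, best first, with "p" (0 to 1); they miss things now and then, are a little off and sometimes report something else, mostly with a low value. They report only what shows in the picture. A call takes as long as a camera call. They do not tell look-alikes from the thing itself.
- regions_of(camera, label): "mask" (384x512 bool, what is visible of it).
- pinpoint(camera, label): "centre" ([x, y, z] in m, in world coordinates, good to about 4 mm: a listed point, or the origin of a listed thing).
The state is a dict: "time_s": time; "joint_positions": joint angles; "joint_vel": joint speeds; "effort": joint torques, N m; "eef_pos": TCP position; "ee_rot": TCP orientation; "ft_force": force on the tool from outside, world axes, zero at the start; "wrist_torque": the same for the moment, N m; "gripper_width": finger opening in m.
Only numpy, scipy, OpenCV 4.12 (cv2) and the standard library are available. Lean on these libraries where they do the work, as an engineer would, in place of code of your own. Each camera call takes 0.05 s, during which the arm holds its last target. There are 200 camera calls.

### The job

The supplies piled up on the worktop have to be put away: take the pile apart one thing at a time from the top down, and set each thing upright and flat in the recess of the wooden block that is made for its shape and size (ointment pot, label roll, capsule carton, steel case). Never tip the pot over, and leave the glass beaker and the measuring cylinder standing where they are.

Things in the scene. Friction and masses are not known exactly. Their poses are not given: they have to be found in the camera images.
- pot: Small white ointment pot with a green lid, round, body 42 mm and lid 44 mm in diameter, 40 mm high (lid is the upper 10 mm, fixed on). Top of the pile, standing on the label roll. Origin: centre of its underside; z up along its axis.
- roll: White roll of blank labels lying flat, round, 62 mm diameter, 34 mm high, rigid (treat as a solid disc). In the pile it lies on the carton, under the pot. Origin: centre of its underside; z up along its axis.
- carton: White printed capsule carton lying flat, closed and rigid, 52 mm along its x, 84 mm along its y, 30 mm high. In the pile it lies on the steel case, under the label roll, long side nearly along the case's long side. Origin: centre of its underside; z up along its axis.
- case: Flat closed steel instrument case with rounded edges, rigid, 66 mm along its x, 110 mm along its y, 28 mm high, about 250 g. Bottom of the pile, on the worktop. The pile is 132 mm high, its things centred on one another to a few mm; its place and yaw vary. Origin: centre of its underside; z up along its axis.
- pot_tray: Fixed brown wooden block, 12 mm thick, on the worktop, with a recess 8 mm deep (its floor 4 mm above the underside). 78 x 78 mm, with the smaller round recess, 58 mm in diameter: for the ointment pot. Origin: centre of the underside, under the recess centre; z up. Place and yaw vary.
- roll_tray: Fixed brown wooden block, 12 mm thick, on the worktop, with a recess 8 mm deep (its floor 4 mm above the underside). 96 x 96 mm, with the larger round recess, 76 mm in diameter: for the label roll. Origin: centre of the underside, under the recess centre; z up. Place and yaw vary.
- carton_tray: Fixed brown wooden block, 12 mm thick, on the worktop, with a recess 8 mm deep (its floor 4 mm above the underside). 86 mm along its x and 118 mm along its y, with the smaller rectangular recess, 66 mm along x by 98 mm along y: for the capsule carton, long side along long side (either way round). Origin: centre of the underside, under the recess centre; z up. Place and yaw vary.
- case_tray: Fixed brown wooden block, 12 mm thick, on the worktop, with a recess 8 mm deep (its floor 4 mm above the underside). 100 mm along its x and 144 mm along its y, with the larger rectangular recess, 80 mm along x by 124 mm along y: for the steel case, long side along long side (either way round). Origin: centre of the underside, under the recess centre; z up. Place and yaw vary.
- glass_beaker: Bystander: clear beaker, about 57 mm diameter, 72 mm high, loose, standing to the left of the work; not to be disturbed. Origin: centre of its underside; z up along its axis.
- cylinder: Bystander: clear measuring cylinder on a blue foot, foot about 53 x 46 mm, 175 mm high, loose, standing to the right of the work; not to be disturbed. Origin: centre of its underside; z up along its axis.
Not all that is in view belongs to the job. Leave any purple look-alike of the pot alone.

How it is judged:
At the end, for the whole second after the job is handed in: Pot, roll, carton and case each rest still in their own block: within 12 mm of its centre, underside within 3 mm of the recess floor (4 mm up), upright within 0.1 rad, carton and case parallel to their recess within 0.22 rad. Beaker and cylinder upright within 0.15 rad, moved under 20 mm (horizontal distance between case and case_tray below 0.012 m and z of case in the frame of case_tray between 0.001 and 0.007 m and angle between each of case, carton, roll, pot's own z axis and vertical below 0.1 rad and linear speed of each of case, carton, roll, pot below 0.02 m/s and horizontal distance between carton and carton_tray below 0.012 m and z of carton in the frame of carton_tray between 0.001 and 0.007 m and horizontal distance between roll and roll_tray below 0.012 m and z of roll in the frame of roll_tray between 0.001 and 0.007 m and horizontal distance between pot and pot_tray below 0.012 m and z of pot in the frame of pot_tray between 0.001 and 0.007 m and angle between the x axis of carton and the x axis of carton_tray, either way round below 0.22 rad and angle between the x axis of case and the x axis of case_tray, either way round below 0.22 rad and distance of each of glass_beaker, cylinder from where it was at the start of the episode below 0.02 m and angle between each of glass_beaker, cylinder's own z axis and vertical below 0.15 rad); the robot touches nothing.
It fails at once if a thing is carried off with the next one still standing on it ((distance of carton from where it was at the start of the episode above 0.05 m and distance between carton and roll below 0.033 m) or (distance of roll from where it was at the start of the episode above 0.05 m and distance between roll and pot below 0.038 m) or (distance of case from where it was at the start of the episode above 0.05 m and distance between case and carton below 0.03 m)).
It fails at once if the ointment pot is tipped more than about 35 degrees (angle between pot's own z axis and vertical above 0.6 rad).
It fails at once if the beaker or the measuring cylinder is pushed more than 20 mm or tipped ((distance of glass_beaker from where it was at the start of the episode above 0.02 m or angle between glass_beaker's own z axis and vertical above 0.3 rad) or (distance of cylinder from where it was at the start of the episode above 0.02 m or angle between cylinder's own z axis and vertical above 0.3 rad)).
It also fails if it takes over 120 s, if anything falls off the work surface, if the arm or the gripper's body presses on something with over 40 N, if the wrist force passes 120 N, or if a joint passes its speed limit or range.

## Working session

There is one attempt and no reset: what is moved stays moved. The work goes in short steps, Python scripts to look and compute and a shell command to move; the robot and the scene stay as the last step left them, time stands still between calls to the robot, and variables do not carry over. Pictures are saved under pics/ and viewed, about 12 in all and at most 16, crops included, and the job is handed in when it is done.

```bash
mkdir -p pics; cat > h.py <<'E'
from plant import *
import numpy as np, cv2
def snap(cam,fn=None):
    im=capture(cam)
    if fn: cv2.imwrite('pics/'+fn+'.png',im)
    return im
def pp(cam,l): 
    return [(np.round(d['centre'],3).tolist(),round(d['p'],2)) for d in pinpoint(cam,l)[:3]]
E
python3 - <<'E'
from h import *
a=snap('side','s0');b=snap('top','t0')
for c in ('side','top'):
    k=calibration(c);print({x:np.round(np.array(v),3).tolist() for x,v in k.items()})
    for l in 'pot roll carton case pot_tray roll_tray carton_tray case_tray glass_beaker cylinder'.split(): print(c,l,pp(c,l))
s=get_state();print(s['eef_pos'],s['ee_rot'],s['time_s'],s['gripper_width'])
print(calibration('wrist'))
E
```

```text
{'fx': 484.878, 'fy': 484.878, 'cx': 254.708, 'cy': 192.365, 'position': [0.34, -1.175, 0.633], 'rotation': [0.542, -0.038, -0.066, 0.837]}
side pot [([0.473, 0.001, 0.091], 0.66), ([0.582, 0.285, 0.002], 0.62), ([0.574, 0.006, -0.001], 0.48)]
side roll [([0.474, -0.003, 0.056], 0.86)]
side carton [([0.471, -0.002, 0.03], 0.71)]
side case [([0.474, -0.001, 0.002], 0.73)]
side pot_tray [([0.659, 0.124, -0.002], 0.59), ([0.475, -0.002, 0.093], 0.17)]
side roll_tray [([0.404, -0.241, -0.002], 0.65)]
side carton_tray [([0.402, 0.263, -0.001], 0.88)]
side case_tray [([0.618, -0.147, -0.004], 0.89)]
side glass_beaker [([0.584, 0.288, -0.002], 0.58)]
side cylinder [([0.614, -0.314, -0.002], 0.66)]
{'fx': 410.316, 'fy': 410.316, 'cx': 258.764, 'cy': 199.927, 'position': [0.314, 0.025, 1.229], 'rotation': [0.067, -0.065, -0.703, 0.705]}
top pot [([0.475, -0.003, 0.089], 0.76), ([0.578, 0.011, -0.004], 0.47)]
top roll [([0.47, -0.006, 0.056], 0.76)]
top carton [([0.476, -0.002, 0.028], 0.67)]
top case [([0.473, -0.001, -0.0], 0.75), ([0.402, 0.258, -0.0], 0.61), ([0.618, -0.147, 0.002], 0.49)]
[... 186 characters left out ...]
[0.621, -0.15, -0.0], 0.57)]
top glass_beaker [([0.588, 0.287, 0.005], 0.7)]
top cylinder [([0.606, -0.314, 0.002], 0.6)]
[0.23808367 0.5778725  0.23127044] [ 1.94132519e-01  9.80975313e-01 -3.58930786e-06  2.79178574e-06] 1.1 0.08543631791233926
{'fx': 320.52601564081715, 'fy': 320.52601564081715, 'cx': 255.69835423995144, 'cy': 192.272187393618, 'mount': array([[ 4.93953526e-04,  9.64697676e-01,  2.63359354e-01,
         6.58929265e-02],
       [ 9.99999802e-01, -5.78974444e-04,  2.45223385e-04,
         4.51562085e-06],
       [ 3.89044766e-04,  2.63359180e-01, -9.64697772e-01,
        -1.43027336e-01],
       [ 0.00000000e+00,  0.00000000e+00,  0.00000000e+00,
         1.00000000e+00]])}
```

View pics/s0.png

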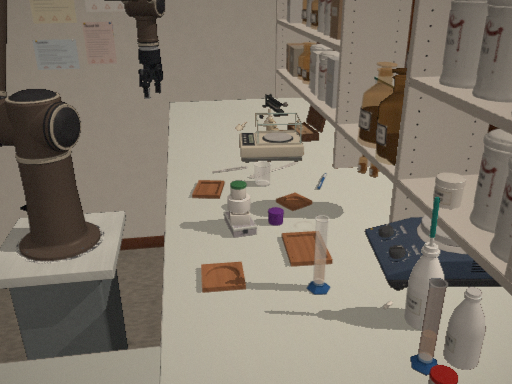

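View pics/t0.png

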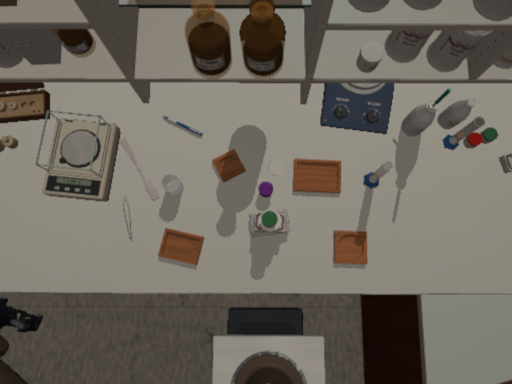

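Side picture: the pile is at about (238,208) and the trays at (209,188), (294,201), (306,248) and (223,276). The beaker is at (262,172) and the cylinder at (319,255). In the top picture the pile is at (269,221).

There are two pot candidates: green-lidded white on the pile (side 238,190; top 269,219) and a purple look-alike standing at (side 276,216; top 265,189). The first fits (green lid, top of the pile). I'll measure the yaws and confirm it in a crop.

```bash
cat >> h.py <<'E'
from scipy.spatial.transform import Rotation as Ro
def cam(c,st=None):
    k=calibration(c)
    if c=='wrist':
        T=np.eye(4);T[:3,:3]=Ro.from_quat(st['ee_rot']).as_matrix();T[:3,3]=st['eef_pos']
        T=T@np.array(k['mount']);return k,T[:3,:3],T[:3,3]
    return k,Ro.from_quat(k['rotation']).as_matrix(),np.array(k['position'])
def onplane(c,uv,z,st=None):
    k,R,p=cam(c,st);uv=np.asarray(uv,float).reshape(-1,2)
    d=np.c_[(uv[:,0]-k['cx'])/k['fx'],-(uv[:,1]-k['cy'])/k['fy'],-np.ones(len(uv))]@R.T
    return p+d*((z-p[2])/d[:,2])[:,None]
def ray(c,uv,st=None):
    k,R,p=cam(c,st);a=onplane(c,[uv],0,st)[0]-p;return p,a/np.linalg.norm(a)
def tri(r1,r2):
    (p,a),(q,b)=r1,r2
    s=np.linalg.lstsq(np.c_[a,-b],q-p,rcond=None)[0];x,y=p+s[0]*a,q+s[1]*b
    return (x+y)/2,np.linalg.norm(x-y)
def rect(c,mask,z,st=None):
    n,l,s,_=cv2.connectedComponentsWithStats(mask.astype(np.uint8));m=l==1+np.argmax(s[1:,4])
    v,u=np.nonzero(m);P=onplane(c,np.c_[u,v],z,st)[:,:2]
    (cx,cy),(w,h),a=cv2.minAreaRect((P*1000).astype(np.float32))
    if w>h: w,h,a=h,w,a+90   # a = direction of short side, deg
    return np.round([cx,cy,w,h,(a+90)%180-90],1)
E
python3 - <<'E'
from h import *
ims={c:capture(c) for c in('side','top')}
for l in 'pot_tray roll_tray carton_tray case_tray case carton roll pot'.split():
    z={'case':.028,'carton':.058,'roll':.092,'pot':.132}.get(l,.012)
    uvs={}
    for c in ims:
        r=regions_of(c,l)
        if not r: print(c,l,'none');continue
        m=r[0]['mask'];print(c,l,round(r[0]['p'],2),rect(c,m,z))
        v,u=np.nonzero(m);uvs[c]=(u.mean(),v.mean())
    if len(uvs)==2: x,g=tri(ray('side',uvs['side']),ray('top',uvs['top']));print('  tri',x.round(3),round(g,4))
cv2.imwrite('pics/c.png',np.hstack([cv2.resize(ims['side'][160:260,190:310],(400,333)),cv2.resize(ims['top'][150:250,210:330],(400,333))]))
E
```

```text
side pot_tray 0.68 [647.5 109.6  89.5  95.2  27.6]
top pot_tray 0.58 [652.3 122.6  77.3  79.5 -62.5]
  tri [0.653 0.124 0.005] 0.0023
side roll_tray 0.6 [ 401.7 -245.6   95.3  121.    -1.3]
top roll_tray 0.74 [ 404.9 -240.1   95.    95.9   87.4]
  tri [ 0.404 -0.241  0.005] 0.0034
side carton_tray 0.7 [403.7 253.3  91.6 151.8 -12.9]
top carton_tray 0.76 [405.  259.5  88.3 120.8 -10.1]
  tri [0.405 0.261 0.006] 0.0032
side case_tray 0.58 [ 601.4 -157.9   85.2  164.2   -9.6]
top case_tray 0.96 [ 622.3 -147.3  105.8  145.7   -4.6]
  tri [ 0.616 -0.147  0.006] 0.0141
side case 0.62 [469.4 -29.1  74.3 148.9   8.5]
top case 0.8 [458.8  41.9  42.5  75.2 -52.1]
  tri [ 0.472  0.002 -0.003] 0.0049
side carton 0.74 [463.6 -59.1  53.2  69.5  -8.1]
top carton 0.61 [473.6  32.8  14.3  52.2 -89.7]
  tri [0.474 0.01  0.021] 0.002
side roll 0.62 [463.9 -39.1  59.1 109.3  -8.1]
top roll 0.5 [462.9  -5.5  43.8  60.3  26.9]
  tri [ 0.465 -0.008  0.073] 0.0078
side pot 0.69 [464.4 -42.2  39.2 109.   -6. ]
top pot 0.77 [4.717e+02 2.600e+00 3.810e+01 4.050e+01 2.000e-01]
  tri [0.471 0.003 0.112] 0.0057
```

View pics/c.png

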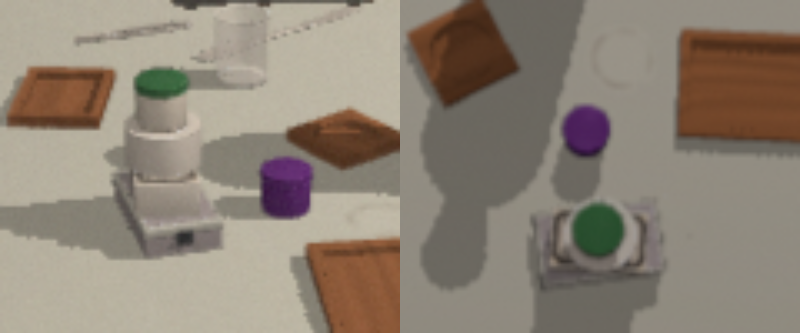

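The crop confirms it: the green-lidded pot is on top of the pile, and the purple one is a separate thing on the worktop. Moving over the pile.

```bash
python3 -m handwheel '0 0 -.66 .38 -.92 .1 1;0 0 -.66 .38 -.92 .1 1;0 0 -.66 .38 -.92 .1 1;0 0 -.66 .38 -.92 0 1;0 0 -.66 .38 -.92 0 1' 40
python3 -m handwheel '0 0 -.66 .38 -.92 0 1;0 0 -.66 .38 -.92 0 1;0 0 -.66 .38 -.92 0 1;0 0 -.66 .38 -.92 0 1;0 0 -.66 .38 -.92 0 1'
python3 -m handwheel '0 0 -.66 .38 -.92 0 1;0 0 -.66 .38 -.92 0 1;0 0 -.66 .38 -.92 0 1;0 0 0 0 0 0 1'
```

```text
time_s: 2.42
eef_pos: [0.3128, 0.395, 0.2426]
ee_rot: [0.386, 0.923, 0.003, -0.0]
ft_force: [1.1, -0.1, -0.3]
gripper_width: 0.0854
time_s: 2.83
eef_pos: [0.3907, 0.2026, 0.2443]
ee_rot: [0.567, 0.824, 0.005, 0.002]
ft_force: [0.4, 0.1, 0.8]
gripper_width: 0.0851
time_s: 3.17
eef_pos: [0.4401, 0.0806, 0.2465]
ee_rot: [0.668, 0.744, 0.006, 0.006]
ft_force: [0.7, -0.5, 0.1]
gripper_width: 0.0852
```

```bash
cat >> h.py <<'E'
def look(labels,zs,fn=None):
    st=get_state();snap('wrist',fn)
    for l,z in zip(labels,zs):
        r=regions_of('wrist',l)
        print(l,pp('wrist',l),[(round(d['p'],2),rect('wrist',d['mask'],z,st).tolist()) for d in r[:1]])
    v=Ro.from_quat(st['ee_rot']).as_matrix()
    print('tcp',np.round(st['eef_pos'],4),'jaw',round(np.degrees(np.arctan2(v[1,1],v[0,1])),1),'tilt xy',v[:2,2].round(3),'w',round(st['gripper_width'],4),'t',st['time_s'])
E
python3 - <<'E'
from h import *
look(['pot','roll','carton','case'],[.132,.092,.058,.028],'w1')
E
```

```text
pot [([0.47, -0.0, 0.094], 0.77), ([0.573, 0.009, -0.001], 0.71), ([0.624, -0.148, -0.001], 0.54)] [(0.91, [532.3, 51.9, 31.4, 37.2, 34.2])]
roll [([0.471, -0.001, 0.058], 0.6)] [(0.84, [467.9, 10.8, 56.3, 61.2, -71.8])]
carton [] [(0.67, [473.3, 32.8, 31.2, 54.3, 89.0])]
case [] [(0.84, [469.5, 26.9, 58.7, 65.0, -82.3])]
tcp [0.4401 0.0806 0.2465] jaw 6.1 tilt xy [0.018 0.   ] w 0.0852 t 3.1667
```

View pics/w1.png

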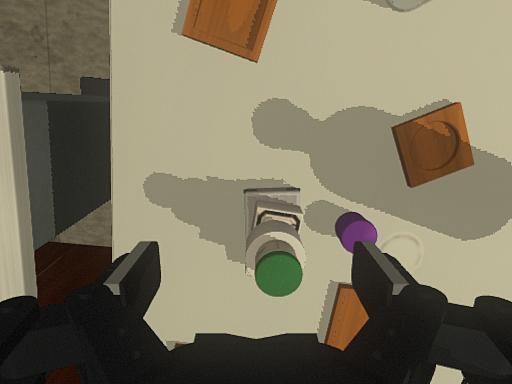

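The wrist view shows the lid centred at (278,274), the roll below it at (274,250), the case's far edge at (247,190)–(299,188) and the purple pot at (355,232).

```bash
python3 - <<'E'
from h import *
st=get_state();im=cv2.imread('pics/w1.png')
hsv=cv2.cvtColor(im,cv2.COLOR_BGR2HSV);m=cv2.inRange(hsv,(50,80,30),(85,255,255))
m[:230]=0
print('lid',rect('wrist',m>0,.132,st))
u,v=278,274
t=cv2.imread('pics/t0.png');mt=cv2.inRange(cv2.cvtColor(t,cv2.COLOR_BGR2HSV),(50,80,30),(85,255,255));mt[:200]=0;mt[235:]=0
print('lid top',rect('top',mt>0,.132))
c=lambda k:np.array(np.nonzero(k))[::-1].mean(1)
print(tri(ray('top',c(mt)),ray('wrist',c(m),st)))
e=onplane('wrist',[(247,190),(299,188)],.028,st);print(e.round(3),np.degrees(np.arctan2(*(e[1]-e[0])[[1,0]])))
E
```

```text
lid [468.6  12.3  41.4  43.7   6.5]
lid top [470.4   1.3  36.4  36.5  44.9]
(array([0.47255843, 0.0006465 , 0.11041501]), np.float64(0.0009514838771030393))
[[0.434 0.058 0.028]
 [0.494 0.068 0.028]] 8.933232258795103
```

```bash
python3 -m handwheel '0 .15 .2 .4 -.6 -.2 1;0 0 .2 .4 -.6 -.2 1;0 0 0 0 0 0 1;0 0 0 0 0 0 1'
python3 - <<'E'
from h import *
look(['pot','roll'],[.132,.092],'w2')
im=cv2.imread('pics/w2.png');st=get_state()
m=cv2.inRange(cv2.cvtColor(im,cv2.COLOR_BGR2HSV),(50,80,30),(85,255,255));m[:200]=0
print('lid',rect('wrist',m>0,.132,st),rect('wrist',m>0,.122,st))
E
```

```text
time_s: 3.95
eef_pos: [0.4696, 0.0435, 0.2298]
ee_rot: [0.64, 0.768, 0.001, -0.003]
ft_force: [0.5, 0.3, -0.1]
gripper_width: 0.0853
pot [([0.571, 0.006, -0.002], 0.55)] [(0.94, [471.7, 5.6, 41.6, 51.4, 10.4])]
roll [([0.469, 0.002, 0.057], 0.87)] [(0.81, [471.4, 9.1, 54.0, 61.9, -85.3])]
tcp [0.4696 0.0435 0.2298] jaw 10.4 tilt xy [-0.004  0.005] w 0.0853 t 3.95
lid [471.7   2.9  41.   43.9  10.5] [472.3  -1.5  42.7  45.8  10.5]
```

View pics/w2.png

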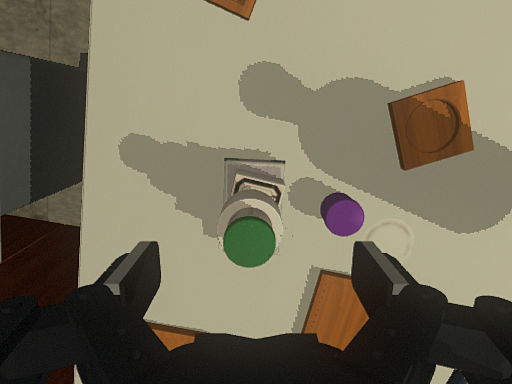

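The lid is at (249,243) in this view, so the pot is at about (0.4725, 0.000). Descending on it.

```bash
python3 -m handwheel '0 0 0 .07 -.55 0 1;0 0 0 0 -.55 0 1;0 0 0 0 0 -.6 1;0 0 0 0 0 -.7 1;0 0 0 0 0 -.7 1'
python3 -c "
from h import *
look([],[])"
```

```text
time_s: 4.62
eef_pos: [0.4788, 0.0011, 0.1581]
ee_rot: [0.637, 0.77, 0.008, 0.007]
ft_force: [0.9, 0.4, -1.3]
gripper_width: 0.0852
tcp [0.4788 0.0011 0.1581] jaw 10.8 tilt xy [0.02  0.004] w 0.0852 t 4.6167
```

```bash
python3 -m handwheel '0 .1 -.1 -.12 0 -.5 1;0 0 0 0 0 -.5 1;0 0 0 0 0 -.4 1;0 0 0 0 0 0 1;0 0 0 0 0 0 1'
python3 -c "
from h import *
look([],[])"
```

```text
time_s: 5.08
eef_pos: [0.4666, 0.0042, 0.0954]
ee_rot: [0.641, 0.767, -0.0, -0.005]
ft_force: [0.6, -0.6, 0.5]
gripper_width: 0.0856
tcp [0.4666 0.0042 0.0954] jaw 10.3 tilt xy [-0.007  0.005] w 0.0856 t 5.0833
```

```bash
python3 -m handwheel '-.04 -.06 0 .15 -.1 0 1;0 0 0 0 0 0 1;0 0 0 0 0 0 -1;0 0 0 0 0 0 -1;0 0 0 0 0 0 -1' 40
python3 -m handwheel '0 0 0 0 0 0 -1;0 0 0 0 0 0 -1;0 0 0 0 0 0 -1;0 0 0 0 0 0 -1'
python3 -c "
from h import *
look([],[])"
```

```text
time_s: 5.55
eef_pos: [0.4777, -0.0001, 0.1014]
ee_rot: [0.641, 0.768, 0.003, 0.004]
ft_force: [0.7, -1.2, 1.1]
gripper_width: 0.0517
time_s: 5.88
eef_pos: [0.4781, -0.0003, 0.1024]
ee_rot: [0.641, 0.768, 0.004, 0.005]
ft_force: [-0.2, -0.1, -0.8]
gripper_width: 0.041
tcp [ 4.781e-01 -3.000e-04  1.024e-01] jaw 10.3 tilt xy [ 0.012 -0.001] w 0.041 t 5.8833
```

```bash
python3 -m handwheel '0 0 0 0 0 .4 -1;0 0 0 0 0 .7 -1;0 0 0 .3 .2 .5 -1;0 0 0 .6 .4 0 -1;0 0 0 .7 .5 0 -1'
python3 -m handwheel '0 0 0 .7 .5 0 -1;0 0 0 .7 .5 0 -1;0 0 0 .7 .5 0 -1;0 0 0 .3 .3 0 -1;0 0 0 0 0 0 -1'
python3 -c "
from h import *
look(['pot_tray','pot'],[.012,.19])"
```

```text
time_s: 6.35
eef_pos: [0.5338, 0.0425, 0.1648]
ee_rot: [0.643, 0.766, -0.002, -0.001]
ft_force: [0.3, -0.4, -1.2]
gripper_width: 0.0412
time_s: 6.77
eef_pos: [0.6384, 0.1211, 0.1647]
ee_rot: [0.642, 0.766, 0.001, 0.001]
ft_force: [0.3, 0.4, -0.7]
gripper_width: 0.041
pot_tray [([0.652, 0.117, -0.0], 0.61)] [(0.71, [653.9, 122.3, 79.2, 81.3, 28.3])]
pot [([0.636, 0.119, 0.158], 0.66), ([0.573, 0.006, -0.003], 0.55)] [(0.87, [638.2, 125.7, 42.1, 53.6, 7.7])]
tcp [0.6384 0.1211 0.1647] jaw 10.1 tilt xy [0.002 0.   ] w 0.041 t 6.7667
```

```bash
python3 -m handwheel '0 0 0 .36 0 -.2 -1;0 0 0 0 0 -.7 -1;0 0 0 0 0 -.8 -1;0 0 0 0 0 -.8 -1;0 0 0 0 0 -.5 -1'
python3 -m handwheel '0 0 0 0 0 0 -1;0 0 0 0 0 0 -1'
python3 -c "
from h import *
look([],[])"
```

```text
time_s: 7.43
eef_pos: [0.6515, 0.1129, 0.0512]
ee_rot: [0.645, 0.764, 0.004, 0.005]
ft_force: [-0.9, -0.2, -1.3]
gripper_width: 0.0408
time_s: 7.6
eef_pos: [0.645, 0.1102, 0.0457]
ee_rot: [0.646, 0.763, -0.001, 0.001]
ft_force: [0.8, 0.3, 0.1]
gripper_width: 0.0408
tcp [0.645  0.1102 0.0457] jaw 9.5 tilt xy [ 0.001 -0.003] w 0.0408 t 7.6
```

```bash
python3 -m handwheel '.02 0 0 .2 .28 0 -1;0 0 0 0 0 -.25 -1;0 0 0 0 0 -.25 -1;0 0 0 0 0 0 -1;0 0 0 0 0 0 -1'
python3 -c "
from h import *
look([],[])"
```

```text
time_s: 8.07
eef_pos: [0.6589, 0.1228, 0.0319]
ee_rot: [0.646, 0.763, 0.005, 0.005]
ft_force: [-0.9, 0.2, 0.0]
gripper_width: 0.0408
tcp [0.6589 0.1228 0.0319] jaw 9.5 tilt xy [0.013 0.002] w 0.0408 t 8.0667
```

```bash
python3 -m handwheel '0 .08 0 -.12 0 -.15 -1;0 0 0 0 0 -.2 -1;0 0 0 0 0 0 -1;0 0 0 0 0 0 -1'
python3 -c "
from h import *
look([],[])"
```

```text
time_s: 8.45
eef_pos: [0.6537, 0.1229, 0.0172]
ee_rot: [0.646, 0.763, 0.002, 0.001]
ft_force: [-0.0, 0.5, -0.8]
gripper_width: 0.0413
tcp [0.6537 0.1229 0.0172] jaw 9.5 tilt xy [0.003 0.002] w 0.0413 t 8.45
```

```bash
python3 -m handwheel '0 0 0 0 0 -.07 -1;0 0 0 0 0 0 -1;0 0 0 0 0 0 -1'
python3 -m handwheel '0 0 0 0 0 0 -.2;0 0 0 0 0 0 .2;0 0 0 0 0 0 1;0 0 0 0 0 0 1;0 0 0 0 0 0 1'
python3 -m handwheel '0 0 0 0 0 .3 1;0 0 0 0 0 .5 1;0 0 0 0 0 .8 1;0 0 0 0 0 .8 1;0 0 0 -.4 0 .5 1'
python3 -c "
from h import *
look(['pot','pot_tray'],[.044,.012],'w3')
st=get_state();im=cv2.imread('pics/w3.png')
m=cv2.inRange(cv2.cvtColor(im,cv2.COLOR_BGR2HSV),(50,80,30),(85,255,255))
print('lid',rect('wrist',m>0,.044,st))"
```

```text
time_s: 8.75
eef_pos: [0.6542, 0.1228, 0.0146]
ee_rot: [0.646, 0.763, 0.002, 0.001]
ft_force: [-0.4, 0.4, -1.3]
gripper_width: 0.0408
time_s: 9.17
eef_pos: [0.6548, 0.1228, 0.0152]
ee_rot: [0.646, 0.763, 0.002, 0.001]
ft_force: [0.1, 0.3, -0.3]
gripper_width: 0.0841
time_s: 9.58
eef_pos: [0.6346, 0.1218, 0.131]
ee_rot: [0.647, 0.763, -0.002, -0.002]
ft_force: [0.9, -0.3, 1.3]
gripper_width: 0.0854
pot [([0.571, 0.006, 0.003], 0.84), ([0.652, 0.12, 0.006], 0.82)] [(0.95, [582.8, 22.8, 35.6, 61.6, -14.0])]
pot_tray [] [(0.67, [654.2, 122.7, 79.1, 79.6, 27.9])]
tcp [0.6346 0.1218 0.131 ] jaw 9.4 tilt xy [-0.006  0.   ] w 0.0854 t 9.5833
lid [648.2 126.5  40.3  41.8   9.8]
```

```bash
python3 -m handwheel '0 0 0 -.6 -.3 .5 1;0 0 0 -.9 -.4 .3 1;0 0 0 -.9 -.4 .3 1;0 0 0 -.9 -.4 0 1;0 0 0 -.6 -.4 0 1'
python3 -m handwheel '0 0 0 0 0 0 1;0 0 0 0 0 0 1'
python3 -c "
from h import *
look(['roll','carton','case'],[.092,.058,.028],'w4')"
```

```text
time_s: 10.25
eef_pos: [0.4691, 0.0453, 0.1589]
ee_rot: [0.645, 0.764, -0.01, -0.011]
ft_force: [-1.2, -0.4, 0.2]
gripper_width: 0.0855
time_s: 10.42
eef_pos: [0.4613, 0.0431, 0.1552]
ee_rot: [0.646, 0.763, -0.014, -0.015]
ft_force: [0.7, 0.5, -0.2]
gripper_width: 0.0855
roll [([0.47, -0.004, 0.059], 0.84)] []
carton [] [(0.71, [474.7, 31.3, 30.1, 51.7, 86.7])]
case [] [(0.56, [470.1, 29.2, 52.5, 65.4, -81.6])]
tcp [0.4613 0.0431 0.1552] jaw 9.5 tilt xy [-0.04  -0.002] w 0.0855 t 10.4167
```

View pics/w4.png

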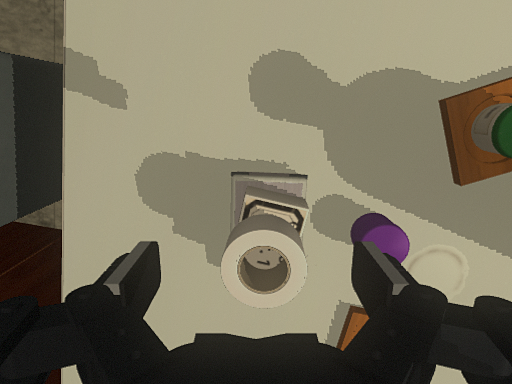

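The pot stands upright in its tray (right edge, 510,130). The roll's top ring is centred near (264,266). The case's far edge is (232,173)–(307,177) and the carton's is (246,189)–(307,208).

```bash
python3 -c "
from h import *
st=get_state()
print(onplane('wrist',[(264,268),(221,270),(307,270),(264,308)],.092,st).round(4))
for p,z in (((232,173),(307,177)),.028),(((246,189),(307,208)),.058):
    e=onplane('wrist',p,z,st);print(e.round(4).tolist(),np.degrees(np.arctan2(*(e[1]-e[0])[[1,0]])))
"
```

```text
[[ 0.4758 -0.0011  0.092 ]
 [ 0.4456 -0.0085  0.092 ]
 [ 0.5062  0.0031  0.092 ]
 [ 0.4815 -0.0334  0.092 ]]
[[0.4379, 0.0492, 0.028], [0.5023, 0.0571, 0.028]] 7.000717782814289
[[0.4529, 0.0452, 0.058], [0.5027, 0.0385, 0.058]] -7.675087676919085
```

```bash
python3 -m handwheel '0 -.3 0 .3 -.5 0 1;0 0 0 0 -.55 0 1;0 0 0 0 0 0 1;0 0 0 0 0 -.5 1;0 0 0 0 0 0 1'
python3 -c "
from h import *
look([],[])"
```

```text
time_s: 11.18
eef_pos: [0.4812, 0.0025, 0.1371]
ee_rot: [0.644, 0.765, 0.001, 0.002]
ft_force: [-0.9, -0.3, -0.9]
gripper_width: 0.0852
tcp [0.4812 0.0025 0.1371] jaw 9.8 tilt xy [ 0.004 -0.002] w 0.0852 t 11.1833
```

```bash
python3 -m handwheel '0 0 0 -.15 -.08 -.4 1;0 0 0 0 0 -.5 1;0 0 0 0 0 -.5 1;0 0 0 0 0 -.3 1;0 0 0 0 0 0 1'
python3 -c "
from h import *
look([],[])"
```

```text
time_s: 11.65
eef_pos: [0.4834, 0.0018, 0.0762]
ee_rot: [0.643, 0.766, 0.005, 0.007]
ft_force: [-0.0, -0.8, 0.2]
gripper_width: 0.0857
tcp [0.4834 0.0018 0.0762] jaw 10.0 tilt xy [ 0.017 -0.002] w 0.0857 t 11.65
```

```bash
python3 -m handwheel '0 .12 0 -.18 -.07 0 1;0 0 0 0 0 -.3 1;0 0 0 0 0 0 1;0 0 0 0 0 0 1'
python3 -c "
from h import *
look([],[])"
```

```text
time_s: 12.03
eef_pos: [0.4794, 0.0, 0.0679]
ee_rot: [0.642, 0.767, 0.002, 0.004]
ft_force: [0.5, -0.3, 0.0]
gripper_width: 0.0853
tcp [0.4794 0.     0.0679] jaw 10.1 tilt xy [ 0.008 -0.002] w 0.0853 t 12.0333
```

```bash
python3 -m handwheel '0 .07 0 -.1 0 -.1 1;0 0 0 0 0 0 .3;0 0 0 0 0 0 -1;0 0 0 0 0 0 -1;0 0 0 0 0 0 -1' 50
python3 -m handwheel '0 0 0 0 0 0 -1;0 0 0 0 0 0 -1'
python3 -c "
from h import *
look([],[])"
```

```text
time_s: 12.5
eef_pos: [0.4762, -0.0, 0.0661]
ee_rot: [0.642, 0.767, -0.0, 0.001]
ft_force: [0.8, -0.3, -0.4]
gripper_width: 0.0603
time_s: 12.67
eef_pos: [0.476, -0.0, 0.066]
ee_rot: [0.642, 0.767, -0.0, 0.001]
ft_force: [1.6, -0.0, -1.7]
gripper_width: 0.06
tcp [ 0.476 -0.     0.066] jaw 10.1 tilt xy [ 0.002 -0.002] w 0.06 t 12.6667
```

```bash
python3 -m handwheel '0 0 0 0 0 .4 -1;0 0 0 0 0 .6 -1;0 0 0 0 -.3 .6 -1;0 0 0 -.2 -.7 .2 -1;0 0 0 -.25 -.8 0 -1'
python3 -m handwheel '0 0 0 -.25 -.8 0 -1;0 0 0 -.25 -.8 0 -1;0 0 0 -.25 -.8 0 -1;0 0 0 -.25 -.8 0 -1;0 0 0 0 0 0 -1'
python3 -c "
from h import *
look(['roll_tray'],[.012],'w5')"
```

```text
time_s: 13.13
eef_pos: [0.4555, -0.0695, 0.1381]
ee_rot: [0.639, 0.769, -0.001, -0.002]
ft_force: [0.6, -0.7, -1.1]
gripper_width: 0.0599
time_s: 13.55
eef_pos: [0.4136, -0.2068, 0.1404]
ee_rot: [0.639, 0.769, -0.002, 0.002]
ft_force: [0.4, -0.1, -1.4]
gripper_width: 0.0602
roll_tray [] [(0.91, [404.9, -228.8, 72.6, 96.5, 89.2])]
tcp [ 0.4136 -0.2068  0.1404] jaw 10.6 tilt xy [ 0.001 -0.005] w 0.0602 t 13.55
```

```bash
python3 -m handwheel '0 0 0 -.2 -.6 -.1 -1;0 0 0 0 -.3 -.7 -1;0 0 0 0 0 -.7 -1;0 0 0 0 0 -.6 -1;0 0 0 0 0 -.4 -1'
python3 -m handwheel '0 0 0 0 0 0 -1;0 0 0 0 0 0 -1'
python3 -c "
from h import *
look([],[])"
```

```text
time_s: 14.12
eef_pos: [0.4133, -0.2352, 0.0412]
ee_rot: [0.634, 0.773, 0.002, 0.006]
ft_force: [-0.5, 0.8, -2.4]
gripper_width: 0.0604
time_s: 14.28
eef_pos: [0.411, -0.23, 0.0371]
ee_rot: [0.633, 0.774, 0.002, 0.001]
ft_force: [0.3, -0.2, -1.2]
gripper_width: 0.0601
tcp [ 0.411  -0.23    0.0371] jaw 11.5 tilt xy [0.004 0.001] w 0.0601 t 14.2833
```

```bash
python3 -m handwheel '0 .03 0 -.16 -.26 0 -1;0 0 0 0 0 -.2 -1;0 0 0 0 0 -.2 -1;0 0 0 0 0 0 -1;0 0 0 0 0 0 -1'
python3 -c "
from h import *
look([],[])"
```

```text
time_s: 14.75
eef_pos: [0.4078, -0.2422, 0.0242]
ee_rot: [0.632, 0.775, 0.001, 0.004]
ft_force: [0.2, -0.5, -1.0]
gripper_width: 0.0598
tcp [ 0.4078 -0.2422  0.0242] jaw 11.7 tilt xy [ 0.007 -0.004] w 0.0598 t 14.75
```

```bash
python3 -m handwheel '.03 .05 0 -.08 .04 -.2 -1;0 0 0 0 0 -.1 -1;0 0 0 0 0 0 -1;0 0 0 0 0 0 -1'
python3 -c "
from h import *
look([],[])"
```

```text
time_s: 15.13
eef_pos: [0.4046, -0.2408, 0.0117]
ee_rot: [0.632, 0.775, 0.0, 0.001]
ft_force: [-1.4, 1.1, 3.6]
gripper_width: 0.0601
tcp [ 0.4046 -0.2408  0.0117] jaw 11.6 tilt xy [ 0.001 -0.001] w 0.0601 t 15.1333
```

```bash
python3 -m handwheel '0 0 0 0 0 0 0;0 0 0 0 0 0 .6;0 0 0 0 0 0 1;0 0 0 0 0 0 1;0 0 0 0 0 .3 1'
python3 -m handwheel '0 0 0 0 0 .5 1;0 0 0 0 0 .8 1;0 0 0 0 0 .8 1;0 0 0 0 .3 .8 1;0 0 0 0 .3 0 1'
python3 -c "
from h import *
look(['roll'],[.038],'w6')"
python3 -m handwheel '0 0 0 .2 .9 .2 1;0 0 0 .25 .9 0 1;0 0 0 .25 .9 0 1;0 0 0 .25 .9 0 1;0 0 0 .25 .9 0 1'
python3 -m handwheel '0 0 0 .25 .9 0 1;0 0 0 .25 .8 0 1;0 0 0 0 .3 0 1;0 0 0 0 0 0 1;0 0 0 0 0 0 1'
python3 -c "
from h import *
look(['carton','case'],[.058,.028],'w7')"
```

```text
time_s: 15.6
eef_pos: [0.4039, -0.2403, 0.0229]
ee_rot: [0.632, 0.775, 0.0, -0.0]
ft_force: [0.1, 0.5, 0.5]
gripper_width: 0.0852
time_s: 16.02
eef_pos: [0.4037, -0.2168, 0.1441]
ee_rot: [0.633, 0.774, 0.0, -0.0]
ft_force: [1.2, -1.0, -0.1]
gripper_width: 0.0854
roll [([0.406, -0.244, 0.005], 0.78)] [(0.86, [404.9, -239.8, 61.3, 67.0, 11.5])]
tcp [ 0.4037 -0.2168  0.1441] jaw 11.5 tilt xy [-0.  0.] w 0.0854 t 16.0167
time_s: 16.58
eef_pos: [0.4427, -0.0346, 0.1391]
ee_rot: [0.637, 0.771, -0.004, -0.01]
ft_force: [0.9, -0.2, 0.0]
gripper_width: 0.0854
time_s: 17.0
eef_pos: [0.4584, 0.054, 0.1294]
ee_rot: [0.634, 0.773, -0.009, -0.016]
ft_force: [-0.5, 0.3, -1.0]
gripper_width: 0.0855
carton [([0.473, -0.001, 0.028], 0.73)] []
case [] [(0.76, [470.8, 19.5, 65.8, 75.7, 8.3])]
tcp [0.4584 0.054  0.1294] jaw 11.4 tilt xy [-0.037  0.006] w 0.0855 t 17.0
```

View pics/w7.png

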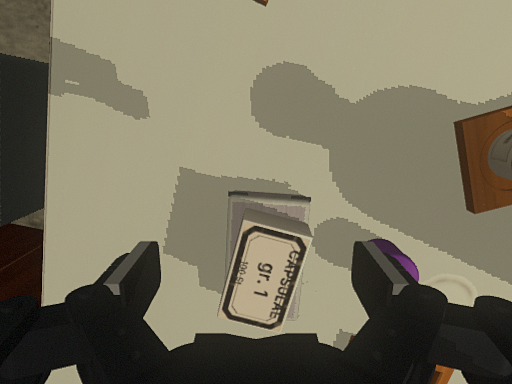

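The carton's top has corners near (246,217), (312,237), (288,333) and (219,322), turned relative to the case (far edge (229,192)–(310,198)).

```bash
python3 -c "
from h import *
st=get_state()
e=onplane('wrist',[(246,217),(312,237),(288,333),(219,322)],.058,st)[:,:2];print(e.round(4).tolist(),e.mean(0))
a=lambda d:round(np.degrees(np.arctan2(d[1],d[0])),1)
print(a(e[1]-e[0]),a(e[2]-e[3]),a(e[0]-e[3])-90,a(e[1]-e[2])-90,[np.linalg.norm(e[i]-e[i-1]) for i in range(4)])
e=onplane('wrist',[(229,192),(310,198)],.028,st);print(e,a(e[1]-e[0]))
"
```

```text
[[0.4526, 0.0408], [0.502, 0.0356], [0.5028, -0.0468], [0.448, -0.0488]] [ 0.47633866 -0.00480437]
-6.0 2.0 -3.0 0.5 [np.float64(0.08972494829516402), np.float64(0.04972091230727322), np.float64(0.08245118147377278), np.float64(0.0548606987229408)]
[[0.43550027 0.04819214 0.028     ]
 [0.49959832 0.05634329 0.028     ]] 7.2
```

```bash
python3 -m handwheel '-.05 -.3 -.95 .25 -.6 -.1 1;0 0 -.95 .1 -.6 0 1;0 0 0 0 -.2 -.1 1;0 0 0 0 0 0 1;0 0 0 0 0 0 1'
python3 -c "
from h import *
look([],[])"
```

```text
time_s: 17.67
eef_pos: [0.474, -0.0094, 0.1235]
ee_rot: [0.724, 0.69, 0.003, 0.002]
ft_force: [0.7, 0.3, -0.2]
gripper_width: 0.0857
tcp [ 0.474  -0.0094  0.1235] jaw -2.7 tilt xy [0.007 0.001] w 0.0857 t 17.6667
```

```bash
python3 -m handwheel '0 .05 0 0 .1 -.5 1;0 0 0 0 0 -.6 1;0 0 0 0 0 -.6 1;0 0 0 0 0 0 1;0 0 0 0 0 0 1'
python3 -c "
from h import *
look([],[])"
```

```text
time_s: 18.13
eef_pos: [0.4757, -0.0027, 0.0561]
ee_rot: [0.722, 0.692, 0.003, 0.001]
ft_force: [0.2, 0.9, 0.8]
gripper_width: 0.0854
tcp [ 0.4757 -0.0027  0.0561] jaw -2.4 tilt xy [0.007 0.002] w 0.0854 t 18.1333
```

```bash
python3 -m handwheel '0 .05 0 0 0 -.3 1;0 0 0 0 0 -.25 1;0 0 0 0 0 0 1;0 0 0 0 0 0 .3;0 0 0 0 0 0 0' 50
python3 -m handwheel '0 0 0 0 0 0 -1;0 0 0 0 0 0 -1;0 0 0 0 0 0 -1;0 0 0 0 0 0 -1'
python3 -c "
from h import *
look([],[])"
```

```text
time_s: 18.6
eef_pos: [0.479, -0.0016, 0.0385]
ee_rot: [0.721, 0.693, 0.003, 0.002]
ft_force: [-2.5, 1.0, 0.2]
gripper_width: 0.0642
time_s: 18.93
eef_pos: [0.4805, -0.0018, 0.0408]
ee_rot: [0.721, 0.693, 0.005, 0.003]
ft_force: [0.1, 0.0, -1.2]
gripper_width: 0.0507
tcp [ 0.4805 -0.0018  0.0408] jaw -2.2 tilt xy [0.011 0.002] w 0.0507 t 18.9333
```

```bash
python3 -m handwheel '0 0 0 0 0 .4 -1;0 .05 0 0 0 .6 -1;0 0 0 0 .3 .6 -1;0 0 -.25 -.2 .7 .3 -1;0 0 -.25 -.25 .8 0 -1'
python3 -m handwheel '0 0 -.25 -.25 .8 0 -1;0 0 -.25 -.25 .8 0 -1;0 0 0 -.25 .8 0 -1;0 0 0 -.25 .8 0 -1;0 0 0 0 0 0 -1'
python3 -c "
from h import *
look(['carton_tray','carton'],[.012,.12],'w8')"
```

```text
time_s: 19.4
eef_pos: [0.4615, 0.068, 0.1178]
ee_rot: [0.744, 0.668, 0.001, -0.0]
ft_force: [1.2, 0.5, -1.0]
gripper_width: 0.0508
time_s: 19.82
eef_pos: [0.4194, 0.2045, 0.1203]
ee_rot: [0.766, 0.643, 0.005, 0.001]
ft_force: [0.1, 0.2, -1.6]
gripper_width: 0.0507
carton_tray [([0.406, 0.261, -0.0], 0.76)] []
carton [([0.422, 0.206, 0.111], 0.56)] [(0.66, [419.1, 199.7, 59.7, 95.2, -10.0])]
tcp [0.4194 0.2045 0.1203] jaw -10.0 tilt xy [0.008 0.005] w 0.0507 t 19.8167
```

View pics/w8.png

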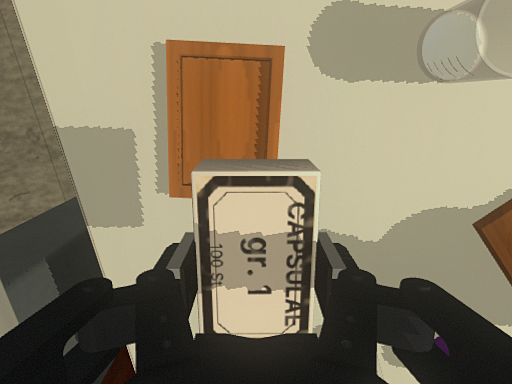

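The carton hangs square in the jaws. Its far top edge is (193,172)–(319,171), and the tray's top face is bounded by (166,40), (284,46) and (169,197).

```bash
python3 -c "
from h import *
st=get_state()
a=lambda d:round(np.degrees(np.arctan2(d[1],d[0])),1)
e=onplane('wrist',[(166,40),(284,46),(278,160),(169,197)],.012,st)[:,:2]
print(e.round(4).tolist(),a(e[1]-e[0]),a(e[0]-e[3])-90,a(e[1]-e[2])-90,np.linalg.norm(e[1]-e[0]))
mid=(e[0]+e[1])/2; th=np.radians(-10); print('centre',mid-59*.001*np.array([-np.sin(th),np.cos(th)]))
c=onplane('wrist',[(193,172),(319,171)],.1375,st)[:,:2];print(c.round(4).tolist(),a(c[1]-c[0]),'carton centre',c.mean(0)-.042*np.array([-np.sin(th),np.cos(th)]))
"
```

```text
[[0.3793, 0.3202], [0.4621, 0.3013], [0.4446, 0.22], [0.3524, 0.2059]] -12.8 -13.200000000000003 -12.200000000000003 0.08499939950737262
centre [0.41044728 0.25266363]
[[0.4045, 0.2434], [0.4541, 0.2347]] -9.8 carton centre [0.42199976 0.1976919 ]
```

```bash
python3 -m handwheel '-.04 .06 -.3 -.2 .7 0 -1;0 0 0 -.16 .7 0 -1;0 0 0 0 0 -.4 -1;0 0 0 0 0 -.6 -1;0 0 0 0 0 -.5 -1'
python3 -m handwheel '0 0 0 0 0 0 -1;0 0 0 0 0 0 -1'
python3 -c "
from h import *
look([],[])"
```

```text
time_s: 20.48
eef_pos: [0.416, 0.253, 0.0634]
ee_rot: [0.784, 0.621, 0.006, 0.004]
ft_force: [-0.4, -0.6, -1.0]
gripper_width: 0.0503
time_s: 20.65
eef_pos: [0.4141, 0.2491, 0.0597]
ee_rot: [0.785, 0.619, 0.001, 0.003]
ft_force: [0.2, 0.3, -1.4]
gripper_width: 0.0514
tcp [0.4141 0.2491 0.0597] jaw -13.5 tilt xy [ 0.006 -0.003] w 0.0514 t 20.65
```

```bash
python3 -m handwheel '.02 .05 .1 -.22 .28 0 -1;0 0 0 0 0 -.4 -1;0 0 0 0 0 -.3 -1;0 0 0 0 0 0 -1;0 0 0 0 0 0 -1'
python3 -c "
from h import *
look([],[])"
```

```text
time_s: 21.12
eef_pos: [0.4085, 0.2618, 0.0358]
ee_rot: [0.783, 0.622, 0.004, 0.0]
ft_force: [-0.5, -0.0, -1.3]
gripper_width: 0.0505
tcp [0.4085 0.2618 0.0358] jaw -13.0 tilt xy [0.006 0.004] w 0.0505 t 21.1167
```

```bash
python3 -m handwheel '-.03 .05 0 -.08 -.03 -.3 -1;0 0 0 0 0 -.15 -1;0 0 0 0 0 0 -1;0 0 0 0 0 0 -1'
python3 -c "
from h import *
look([],[])"
```

```text
time_s: 21.5
eef_pos: [0.4061, 0.2613, 0.0179]
ee_rot: [0.783, 0.622, 0.001, -0.0]
ft_force: [0.1, -0.1, -0.9]
gripper_width: 0.0507
tcp [0.4061 0.2613 0.0179] jaw -13.0 tilt xy [0.002 0.002] w 0.0507 t 21.5
```

```bash
python3 -m handwheel '0 0 0 0 0 -.06 -1;0 0 0 0 0 0 -1;0 0 0 0 0 0 0;0 0 0 0 0 0 .6;0 0 0 0 0 0 1'
python3 -m handwheel '0 0 0 0 0 0 1;0 0 0 0 0 0 1;0 0 0 0 0 .4 1;0 0 0 0 0 .8 1;0 0 0 0 -.2 .8 1'
python3 -m handwheel '0 0 .6 0 -.6 .5 1;0 0 .6 .3 -.7 0 1;0 0 .6 .4 -.8 0 1;0 0 .6 .4 -.8 0 1;0 0 .6 .4 -.7 0 1'
python3 -m handwheel '0 0 0 .2 -.4 0 1;0 0 0 0 0 0 1;0 0 0 0 0 0 1'
python3 -c "
from h import *
snap('top');print(pp('top','carton'))
look(['case','carton'],[.028,.034],'w9')"
```

```text
time_s: 21.97
eef_pos: [0.4074, 0.2619, 0.0163]
ee_rot: [0.783, 0.622, 0.003, 0.0]
ft_force: [-0.7, 0.3, -0.6]
gripper_width: 0.0735
time_s: 22.38
eef_pos: [0.4016, 0.2514, 0.0923]
ee_rot: [0.783, 0.622, -0.005, -0.002]
ft_force: [-0.1, -0.4, 0.8]
gripper_width: 0.085
time_s: 22.8
eef_pos: [0.4665, 0.1088, 0.1227]
ee_rot: [0.648, 0.761, 0.004, 0.002]
ft_force: [0.4, 0.9, -0.6]
gripper_width: 0.0851
time_s: 23.05
eef_pos: [0.4788, 0.0867, 0.1244]
ee_rot: [0.65, 0.76, 0.005, 0.004]
ft_force: [-0.4, 0.2, -0.4]
gripper_width: 0.0853
[([0.408, 0.264, 0.004], 0.91)]
case [([0.476, -0.006, 0.001], 0.64)] [(0.57, [472.6, 7.2, 66.6, 106.7, 7.3])]
carton [] [(0.69, [422.2, 209.7, 4.6, 14.2, -80.8])]
tcp [0.4782 0.0878 0.1242] jaw 9.0 tilt xy [0.012 0.003] w 0.0858 t 23.15
```

View pics/w9.png

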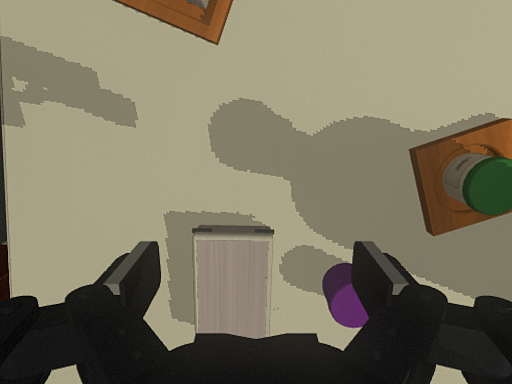

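```bash
python3 -m handwheel '0 .1 -.2 -.1 -.7 0 1;0 0 0 0 -.7 -.2 1;0 0 0 0 -.7 -.3 1;0 0 0 0 -.2 -.4 1;0 0 0 0 0 0 1'
python3 -m handwheel '0 0 0 0 0 0 1'
python3 -c "
from h import *
look([],[])"
```

```text
time_s: 23.82
eef_pos: [0.4747, -0.0016, 0.0886]
ee_rot: [0.654, 0.757, 0.003, 0.001]
ft_force: [-1.2, -0.0, -0.3]
gripper_width: 0.0856
time_s: 23.9
eef_pos: [0.4745, -0.0015, 0.0885]
ee_rot: [0.654, 0.756, 0.003, 0.0]
ft_force: [0.4, 0.5, -0.3]
gripper_width: 0.0852
tcp [ 0.4745 -0.0015  0.0885] jaw 8.3 tilt xy [0.004 0.003] w 0.0852 t 23.9
```

```bash
python3 -m handwheel '0 .03 0 0 0 -.4 1;0 0 0 0 0 -.6 1;0 0 0 0 0 -.5 1;0 0 0 0 0 0 1;0 0 0 0 0 0 1'
python3 -c "
from h import *
look([],[])"
```

```text
time_s: 24.37
eef_pos: [0.4788, 0.0037, 0.0319]
ee_rot: [0.651, 0.759, 0.004, 0.002]
ft_force: [0.1, -0.2, 1.1]
gripper_width: 0.0856
tcp [0.4788 0.0037 0.0319] jaw 8.7 tilt xy [0.009 0.004] w 0.0856 t 24.3667
```

```bash
python3 -m handwheel '-.03 .06 -.1 -.13 -.1 -.3 1;0 0 0 0 0 -.3 1;0 0 0 0 0 -.05 1;0 0 0 0 0 0 1;0 0 0 0 0 0 1'
python3 -c "
from h import *
look([],[])"
```

```text
time_s: 24.83
eef_pos: [0.4766, 0.0002, 0.0091]
ee_rot: [0.656, 0.755, 0.002, 0.004]
ft_force: [0.4, 0.3, 0.0]
gripper_width: 0.0856
tcp [4.766e-01 2.000e-04 9.100e-03] jaw 8.0 tilt xy [ 0.009 -0.001] w 0.0856 t 24.8333
```

```bash
python3 -m handwheel '0 .07 0 -.07 0 -.12 1;0 0 0 0 0 0 1;0 0 0 0 0 0 .5;0 0 0 0 0 0 -1;0 0 0 0 0 0 -1' 70
python3 -m handwheel '0 0 0 0 0 0 -1;0 0 0 0 0 0 -1'
python3 -c "
from h import *
look([],[])"
```

```text
time_s: 25.3
eef_pos: [0.4753, -0.0002, 0.0064]
ee_rot: [0.656, 0.755, 0.0, 0.002]
ft_force: [-0.9, 0.4, -1.4]
gripper_width: 0.0643
time_s: 25.47
eef_pos: [0.4748, -0.0002, 0.0061]
ee_rot: [0.656, 0.755, 0.0, 0.001]
ft_force: [-0.1, 0.3, -1.5]
gripper_width: 0.0645
tcp [ 4.748e-01 -2.000e-04  6.100e-03] jaw 8.0 tilt xy [ 0.002 -0.002] w 0.0645 t 25.4667
```

```bash
python3 -m handwheel '0 0 0 0 0 .3 -1;0 0 0 0 0 .6 -1;0 0 0 0 0 .7 -1;0 0 0 0 -.3 .5 -1;0 0 -.45 .4 -.6 .1 -1'
python3 -m handwheel '0 0 -.45 .6 -.6 0 -1;0 0 -.45 .65 -.55 0 -1;0 0 -.45 .6 -.2 0 -1;0 0 0 .5 0 0 -1;0 0 0 0 0 0 -1'
python3 -c "
from h import *
look(['case_tray','case'],[.012,.12],'w10')"
```

```text
time_s: 25.93
eef_pos: [0.4805, -0.0329, 0.0916]
ee_rot: [0.675, 0.738, -0.005, -0.007]
ft_force: [1.1, 1.2, -2.9]
gripper_width: 0.0643
time_s: 26.35
eef_pos: [0.5804, -0.0937, 0.094]
ee_rot: [0.737, 0.676, -0.002, -0.004]
ft_force: [0.6, 0.5, -2.2]
gripper_width: 0.0645
case_tray [] [(0.89, [656.3, -117.0, 35.5, 80.8, -2.6])]
case [([0.581, -0.098, 0.091], 0.79)] [(0.69, [514.1, -134.8, 9.6, 18.7, 5.8])]
tcp [ 0.5804 -0.0937  0.094 ] jaw -4.9 tilt xy [-0.009  0.003] w 0.0645 t 26.35
```

View pics/w10.png

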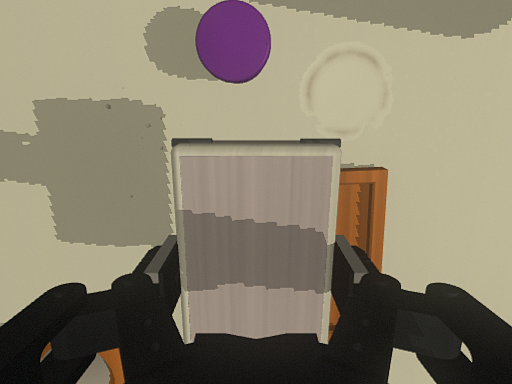

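The case hangs square in the jaws. Its far top edge is (175,146)–(339,146), and the tray's far right corner is at (387,168), with the edge running down to (381,270).

```bash
python3 -c "
from h import *
st=get_state()
a=lambda d:round(np.degrees(np.arctan2(d[1],d[0])),1)
e=onplane('wrist',[(387,168),(381,270),(342,168)],.012,st)[:,:2];print(e.round(4).tolist(),a(e[0]-e[1])-90,a(e[0]-e[2]))
c=onplane('wrist',[(175,146),(339,146)],.116,st)[:,:2];th=np.radians(a(c[1]-c[0]))
print(c.round(4).tolist(),a(c[1]-c[0]));ux=np.array([np.cos(th),np.sin(th)]);uy=np.array([-ux[1],ux[0]])
cc=c.mean(0)-.055*uy;th=np.radians(-4);ux=np.array([np.cos(th),np.sin(th)]);uy=np.array([-ux[1],ux[0]])
tc=e[0]-.05*ux-.072*uy;print('case',cc,'tray',tc,'delta',tc-cc)
"
```

```text
[[0.667, -0.0757], [0.6642, -0.1552], [0.6356, -0.0732]] -2.0 -4.6
[[0.5492, -0.038], [0.61, -0.043]] -4.7
case [ 0.57509008 -0.09528569] tray [ 0.61212444 -0.14405046] delta [ 0.03703435 -0.04876478]
```

```bash
python3 -m handwheel '0 -.07 0 .5 -.6 0 -1;0 0 0 .45 -.6 0 -1;0 0 0 .1 -.2 -.2 -1;0 0 0 0 0 -.5 -1;0 0 0 0 0 -.4 -1'
python3 -m handwheel '0 0 0 0 0 0 -1;0 0 0 0 0 0 -1'
python3 -c "
from h import *
look([],[])"
```

```text
time_s: 27.02
eef_pos: [0.6135, -0.1463, 0.0495]
ee_rot: [0.735, 0.678, -0.002, -0.005]
ft_force: [0.2, 0.4, -1.8]
gripper_width: 0.0641
time_s: 27.18
eef_pos: [0.608, -0.1443, 0.0447]
ee_rot: [0.735, 0.678, -0.004, -0.01]
ft_force: [-0.1, 0.7, -1.4]
gripper_width: 0.0641
tcp [ 0.608  -0.1443  0.0447] jaw -4.6 tilt xy [-0.02   0.009] w 0.0641 t 27.1833
```

```bash
python3 -m handwheel '-.07 -.15 0 .26 0 0 -1;0 0 0 0 0 -.3 -1;0 0 0 0 0 0 -1;0 0 0 0 0 0 -1'
python3 -c "
from h import *
look([],[])"
```

```text
time_s: 27.57
eef_pos: [0.6196, -0.1429, 0.0342]
ee_rot: [0.734, 0.679, 0.0, 0.001]
ft_force: [0.4, 0.4, -1.9]
gripper_width: 0.0641
tcp [ 0.6196 -0.1429  0.0342] jaw -4.5 tilt xy [ 0.002 -0.001] w 0.0641 t 27.5667
```

```bash
python3 -m handwheel '0 0 0 -.03 -.08 -.2 -1;0 0 0 0 0 -.2 -1;0 0 0 0 0 -.1 -1;0 0 0 0 0 0 -1'
python3 -c "
from h import *
look([],[])"
```

```text
time_s: 27.95
eef_pos: [0.6181, -0.1464, 0.0128]
ee_rot: [0.734, 0.679, 0.0, 0.001]
ft_force: [-0.7, 1.0, -2.5]
gripper_width: 0.0645
tcp [ 0.6181 -0.1464  0.0128] jaw -4.5 tilt xy [ 0.002 -0.001] w 0.0645 t 27.95
```

```bash
python3 -m handwheel '0 0 0 0 0 -.05 -1;0 0 0 0 0 0 -1;0 0 0 0 0 0 .5;0 0 0 0 0 0 1;0 0 0 0 0 0 1'
python3 -m handwheel '0 0 0 0 0 0 1;0 0 0 0 0 .3 1;0 0 0 0 0 .5 1;0 0 0 0 0 .8 1;0 0 0 0 0 .8 1'
python3 -m handwheel '0 0 0 -.6 .6 .6 1;0 0 0 -.7 .5 .6 1;0 0 0 -.7 .5 .3 1;0 0 0 -.7 .5 0 1;0 0 0 -.7 .5 0 1'
python3 -c "
from h import *
for c in('side','top'):
    snap(c,'e_'+c)
    for l in 'case carton roll pot glass_beaker cylinder'.split(): print(c,l,pp(c,l))
a=cv2.imread('pics/e_side.png')[150:310,170:350];b=cv2.imread('pics/e_top.png')[130:290,130:420]
cv2.imwrite('pics/e.png',np.hstack([cv2.resize(a,(330,293)),cv2.resize(b,(470,293),interpolation=cv2.INTER_CUBIC)]))
"
```

```text
time_s: 28.42
eef_pos: [0.6189, -0.1467, 0.0114]
ee_rot: [0.734, 0.679, 0.001, 0.002]
ft_force: [0.8, -1.2, 0.2]
gripper_width: 0.0842
time_s: 28.83
eef_pos: [0.6134, -0.145, 0.1056]
ee_rot: [0.734, 0.679, -0.003, -0.004]
ft_force: [1.4, -0.6, 0.3]
gripper_width: 0.0856
time_s: 29.25
eef_pos: [0.4892, -0.0453, 0.1858]
ee_rot: [0.736, 0.677, 0.008, 0.012]
ft_force: [0.4, 1.3, 0.5]
gripper_width: 0.0852
side case [([0.618, -0.146, 0.004], 0.74), ([0.401, 0.266, -0.001], 0.26)]
side carton [([0.406, 0.266, 0.001], 0.71)]
side roll [([0.406, -0.244, 0.005], 0.84)]
side pot [([0.656, 0.124, 0.003], 0.76), ([0.574, 0.009, -0.002], 0.61)]
side glass_beaker [([0.584, 0.286, -0.001], 0.77)]
side cylinder [([0.616, -0.312, -0.0], 0.91)]
top case []
top carton [([0.409, 0.263, 0.004], 0.84)]
top roll [([0.405, -0.245, 0.002], 0.51)]
top pot [([0.655, 0.122, 0.003], 0.68), ([0.59, 0.285, 0.005], 0.6), ([0.574, 0.008, -0.004], 0.44)]
top glass_beaker [([0.589, 0.287, 0.003], 0.72)]
top cylinder [([0.612, -0.314, 0.002], 0.85)]
```

View pics/e.png

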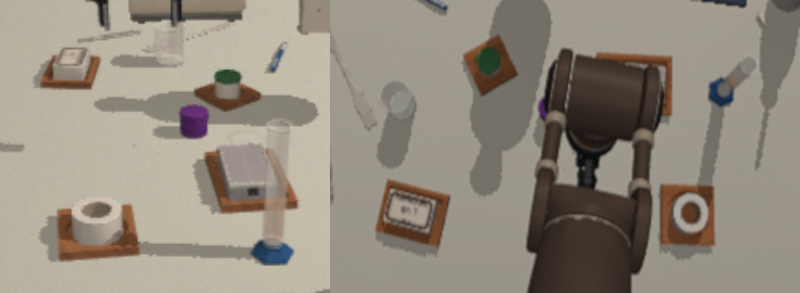

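Both crops show the four things flat and upright in their own recesses, with the beaker and cylinder where they were. Handing in.

```bash
python3 -m handwheel '0 0 0 0 0 0 1;0 0 0 0 0 0 1'; python3 -c "
from plant import *
print(finish_job())"
```

```text
time_s: 30.12
eef_pos: [0.4891, -0.0462, 0.1821]
ee_rot: [0.736, 0.677, 0.005, 0.009]
ft_force: [-0.5, -0.4, 0.4]
gripper_width: 0.0851
the job is handed in; nothing more can be done
None
```

I took the pile apart from the top down (pot, roll, carton, case), set each thing in its own recess, and handed the job in at about 30 s. `finish_job()` gives no verdict, so the result below rests on my own last checks.

- **Position:** In the last side and top pictures, pot, roll and carton were about 3–6 mm from their block centres. The case was about 2 mm off, seen in the side view only because the arm hid it from the top camera. The undersides read 1–5 mm up against the 4 mm recess floor, within the network's 4 mm error.
- **Upright and parallel:** All four look flat and upright in the last pictures. I judged how parallel the carton and case lie from the jaw angles at release, not from a fresh measurement. By those angles both are within about 3 degrees of their recess.
- **Bystanders:** The beaker and cylinder read within about 6 mm of where they started, also near the network's error. The purple look-alike was left alone.
- **Disagreements:** The first wrist picture, taken with the tool slightly tilted, put the pot about 11 mm off the other views, and a second look settled it. The wrist camera also put the carton and case trays about 5–8 mm off the top-view values. Measured against the held thing in the same picture, the carton tray matched the top view. The case tray still differed by about 5 mm, so I aimed in between.

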